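Brush glue into two mortises from a slanted pot

ROBOT

A 7-joint arm with a two-finger parallel gripper is mounted at the origin on a cart in front of the work surface, level with it; the furniture and walls round the work are solid. World frame = base frame: x ahead of the robot, y to its left, z up, the work surface at z = 0. Lengths are in m, angles in rad, forces in N, time in s.
With the tool pointing down it reaches from about 0.35 to 0.9 m from the base axis. Payload 19.9 kg.
Tool frame: the origin (TCP) lies on the centre line of the jaws, within the pads' length; the fingertips stand 19 mm ahead of it and the grasp point (between the pads) is the TCP (tips_ahead is the distance from the TCP to the fingertips, in m); z points along the fingers, y is the line along which they close (so a half turn about z gives the same grasp; the last joint's range is limited). The gripper opens to 85 mm and grips with 20 to 120 N. Pads are 22 mm wide; open, the fingers measure 114 mm over their backs; the gripper's body (76 mm by 85 mm) begins 54 mm behind the grasp point. The pads swing forward as they close: fully open they stand 13 mm farther back than shut.
Start: joints at [1.284, 0.417, -0.01, 1.614, 0.005, 1.111, -0.053], TCP at [0.152, -0.606, 0.25] pointing down, gripper open.
Joint ranges: [-2.81, 2.81], [-0.39, 2.02], [-1.27, 1.25], [0.06, 2.57], [-1.19, 4.33], [0.19, 2], [-2.82, 2.82]. Speed limits (rad/s): [1.89, 1.89, 2.39, 2.39, 3.01, 3.01, 3.01].

INTERFACE

Orientations are given as a rotation vector (axis times angle).
In Python, from cell import * gives the robot as it stands. Calls block until the motion is done:
- move_pose(position, orientation): joint-space move of the TCP to a pose.
- servo_line(position, rot=None, velocity=0.15): straight line of the TCP; rot=None keeps the orientation; velocity is the mean speed in m/s.
- move_joints(angles): joint-space move.
- move_gripper(opening, newtons=None): finger opening in m; newtons is the grip in N (None keeps the last); returns when the fingers have stopped.
- dwell(seconds).
- inverse_kinematics(position, orientation): joint angles nearest the present ones, or None.
- get_image(name): name is "scene" or "top"; returns a dict with "color" (384x512x3 uint8, blue, green, red), "depth" (384x512 float32, m along the optical axis (not along the pixel's ray), 0 where there is no reading), "fx", "fy", "cx", "cy" (pixels), "R" (3x3) and "t" (3): a world point X has camera coordinates R X + t. Camera axes: x right, y down, z forward; pixel columns grow to the right and rows downward; lengths in m; the calibration is good to about 2 mm. A picture is of the moment at which its call begins.
A pose or a line that the arm cannot do raises MotionError and nothing moves.
- job_done(): hands the job in; it is judged then, once.
Readings, each from a call of its own:
- read_time_s(): time.
- read_joint_pos(): joint angles.
- read_dq(): joint speeds.
- read_tau(): joint torques, N m.
- read_ee_pos(): TCP position.
- read_orientation(): TCP orientation.
- read_ft_force(): force on the tool from outside, world axes, zero at the start.
- read_ft_torque(): the same for the moment, N m.
- read_opening(): finger opening in m.
- read_finger_force(): force on a finger pad.
Only numpy, scipy, OpenCV 4.12 (cv2) and the standard library are available. Lean on these libraries where they do the work, as an engineer would, in place of code of your own. Each camera call takes 0.05 s, during which the arm holds its last target. There are 200 camera calls.

TASK

Draw the glue brush out of its slanted holder tube, dip its bristle end right down to the bottom of the slanted glue pot, then dab it well down into the long mortise of the pine rail and after that into the short mortise. Finish by putting the brush back in its holder tube, bristles down and fully home, and let go. Work gently: do not shove the rail or the things standing around.

Things in the scene. Friction and masses are not known exactly. Their poses are not given: they have to be found in the camera images.
- brush: Round glue brush, 185 mm long, 60 g. Origin at the centre of the bristle end; z axis runs up the handle. Stiff bristles 0-30 mm (9 to 14 mm diameter), steel ferrule 30-72 mm (16 mm), wooden handle 72-185 mm (18 mm). Starts bristles down in the holder tube, some 110 mm sticking out, loose against the lower wall: its lean may differ a few degrees from the tube's.
- brush_tip (a point): Centre of the bristle end (the brush's origin).
- brush_grip (a point): Point on the handle's axis 145 mm from the bristle end, 40 mm below the handle's top: a good place to grip, with the fingers pointing down along the handle.
- holder: Brush holder, immovable: narrow bright steel tube (26 mm inside diameter, 31 mm outside, 75 mm deep inside) on a dark flat steel base 76 x 64 x 10 mm. The tube leans 30 degrees from vertical, its mouth towards the holder's own -x axis (as it stands, mostly towards the right). Origin: centre of the base's underside.
- holder_floor (a point): Centre of the tube's inner floor. The line from here to holder_mouth is the tube's axis.
- holder_mouth (a point): Centre of the tube's mouth, about 87 mm above the table.
- pot: Glue pot, immovable: plain aluminium cup (36 mm inside diameter, 41 mm outside, 58 mm deep inside) set slanting between two cheeks on a plywood foot 80 x 70 x 18 mm. The cup leans 30 degrees from vertical, its mouth towards the pot's own -x axis (as it stands, mostly towards the right). Origin: centre of the foot's underside.
- pot_floor (a point): Centre of the cup's inner floor. The line from here to pot_mouth is the cup's axis.
- pot_mouth (a point): Centre of the cup's mouth, about 80 mm above the table.
- rail: Loose pine rail lying on the table, 50 mm wide (its x), 150 mm long (its y), 45 mm high, 0.6 to 1.3 kg. Origin at the centre of its underside. Two mortises are cut in its upper face, both 24 mm wide across the rail and 26 mm deep with flat floors.
- long_mortise (a point): Centre of the mouth of the long mortise (44 mm along the rail), on the upper face, 34 mm from the rail's middle towards the rail's +y. The point's axes are the rail's.
- short_mortise (a point): Centre of the mouth of the short mortise (24 mm along the rail), on the upper face, 44 mm from the rail's middle towards the rail's -y.
- glue_bottle: Bystander: yellow glue squeeze bottle with orange nozzle, 62 x 41 mm, 198 mm tall, standing. Origin at the centre of its underside.
- screw_tin: Bystander: low round metal tin of screws, 69 mm diameter, 38 mm high. Origin at the centre of its underside.
- masking_tape: Bystander: roll of masking tape lying flat, 98 mm diameter, 25 mm high. Origin at the centre of its underside.

How it is judged:
By the outcome, as a careful person would: the job done as asked, in the order asked, and still so for the second after the job is handed in, with the robot touching nothing.
It also fails if it takes over 58 s, if anything falls off the work surface, if the arm or the gripper's body presses on something with over 40 N, if the wrist force passes 120 N, or if a joint passes its speed limit or range.

## Working session

There is one attempt and no reset: what is moved stays moved. The work goes in short steps, each a Python script; the robot and the scene stay as the last script left them, time stands still between calls to the robot, and variables do not carry over. Pictures are saved under pics/ and viewed, at most 10 in all, crops included, and the job is handed in when it is done.

```bash
ls; mkdir -p pics
python3 - <<'E'
from cell import *
import numpy as np,cv2
for n in ("scene","top"):
    d=get_image(n); cv2.imwrite(f"pics/{n}0.png",d["color"]); np.savez(f"{n}0.npz",**d)
    print(n,d["fx"],d["fy"],d["cx"],d["cy"],d["R"].round(3).tolist(),d["t"], -d["R"].T@d["t"])
print(read_time_s(),read_ee_pos(),read_orientation())
E
```

```text
pics
scene 429.9997300588571 429.9997300588571 251.46309865197523 189.4748242568346 [[-0.716, -0.698, 0.001], [-0.523, 0.535, -0.663], [0.462, -0.476, -0.748]] [0.28372597 0.37202307 0.92127901] [-0.02798726  0.43710635  0.93584793]
top 359.3891834780865 359.3891834780865 253.76297158860638 191.23783741109304 [[0.007, -1.0, -0.014], [-0.996, -0.006, -0.089], [0.089, 0.014, -0.996]] [-0.05584843  0.47632151  0.98378389] [ 0.38703032 -0.06696788  1.0215453 ]
0.1 [ 0.15201357 -0.60594567  0.2497283 ] [-3.11681735e+00 -3.85129785e-01  3.63877055e-04]
```

View pics/scene0.png

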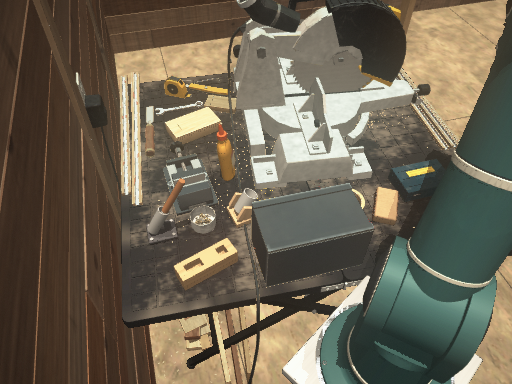

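View pics/top0.png

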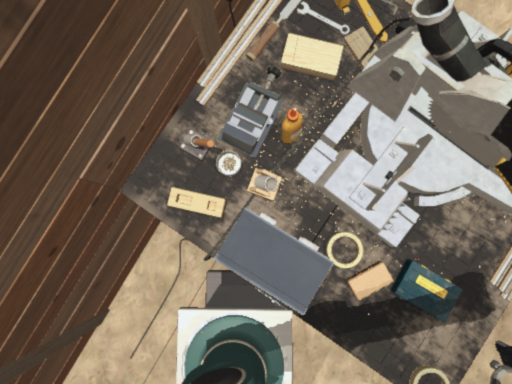

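The scene shows the holder and brush at (165,215), the pot at (245,203), and the rail at (207,263). In the top view they are at (197,145), (265,183) and (196,202). Next: enlarge both areas.

```bash
cat > h.py <<'E'
import numpy as np,cv2
def load(n): return dict(np.load(n+".npz"))
def cloud(d):
    v,u=np.mgrid[:384,:512]; z=d["depth"]
    P=np.stack([(u-d["cx"])/d["fx"]*z,(v-d["cy"])/d["fy"]*z,z],-1)
    W=(P-d["t"])@d["R"]; W[z<=0]=np.nan; return W
def proj(d,X):
    c=np.atleast_2d(X)@d["R"].T+d["t"]; return c[:,:2]/c[:,2:]*[d["fx"],d["fy"]]+[d["cx"],d["cy"]]
E
python3 - <<'E'
from h import *
for n,(u,v,w,h) in dict(scene=(130,165,140,125),top=(155,115,140,110)).items():
    d=load(n+"0"); c=cv2.resize(d["color"][v:v+h,u:u+w],None,fx=5.6,fy=4.8 if 0 else 5,interpolation=cv2.INTER_CUBIC) if 0 else cv2.resize(d["color"][v:v+h,u:u+w],None,fx=4.8,fy=4.8,interpolation=cv2.INTER_CUBIC)
    cv2.imwrite(f"pics/{n}c.png",c[:600,:800])
W=cloud(load("top0"))
for p in [(196,202),(180,197),(213,206),(197,147),(209,143),(210,143),(265,183),(229,162),(292,115),(150,190),(150,170)]: print(p,W[p[1],p[0]].round(3))
E
```

```text
(196, 202) [0.444 0.105 0.042]
(180, 197) [0.459 0.154 0.02 ]
(213, 206) [0.435 0.061 0.018]
(197, 147) [0.604 0.111 0.009]
(209, 143) [0.577 0.053 0.18 ]
(210, 143) [0.578 0.05  0.179]
(265, 183) [ 0.492 -0.083  0.088]
(229, 162) [0.559 0.018 0.02 ]
(292, 115) [ 0.649 -0.146  0.171]
(150, 190) [ 0.48   0.245 -0.001]
(150, 170) [ 0.539  0.248 -0.004]
```

View pics/scenec.png

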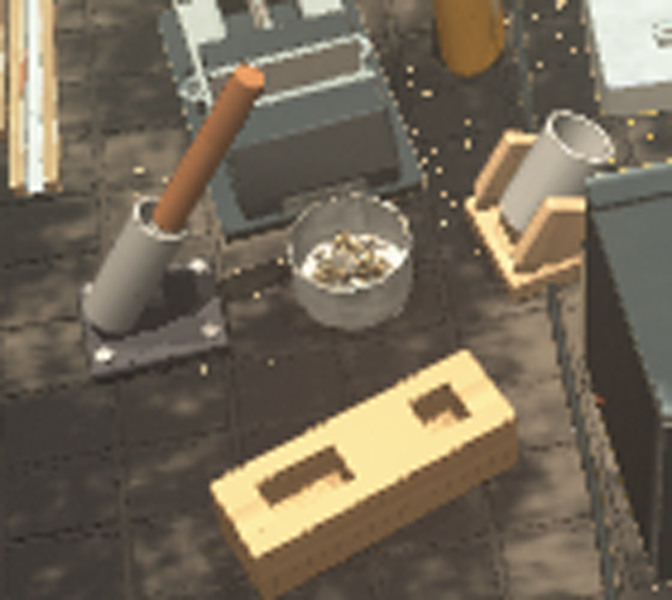

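View pics/topc.png

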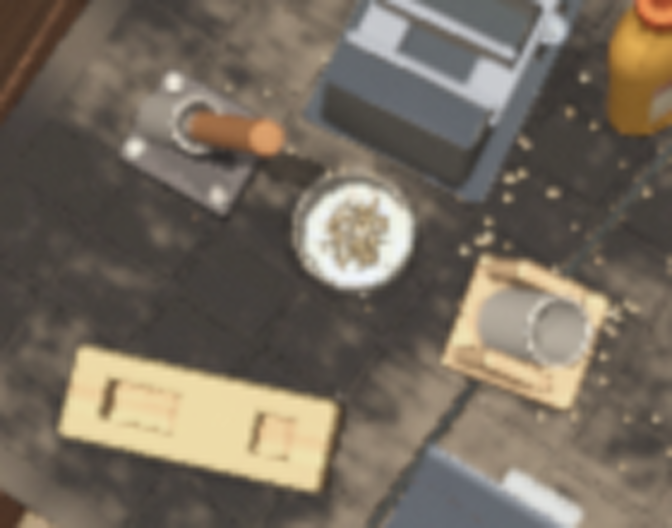

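The rail's long mortise is at the left end (+y), with the short one to the right. Both tubes lean towards image right in the top view (-y). Now fit the geometry.

```bash
cat > fit.py <<'E'
from h import *
from scipy.optimize import least_squares
ds=[load("scene0"),load("top0")]; Ws=[cloud(d) for d in ds]
def near(W,c,r): return np.linalg.norm(W[...,:2]-c,axis=-1)<r
print("table z",[np.nanmedian(W[near(W,(.5,.2),.04)][:,2]) for W in Ws])
for W in Ws:
    m=near(W,(.445,.105),.11)&(W[...,2]>.036)&(W[...,2]<.052)
    P=W[m]; r=cv2.minAreaRect(P[:,:2].astype(np.float32)*1000); print("rail",r,np.median(P[:,2]),len(P))
    box=cv2.boxPoints(r)/1000; lo=near(W,(.445,.105),.11)&(W[...,2]<.034)&(W[...,2]>.005)
    c=np.array(r[0])/1000; Q=W[lo]; a=np.deg2rad(r[2]); ex=np.array([np.cos(a),np.sin(a)]); s=np.array(r[1])/2000-.008
    ey=np.array([-ex[1],ex[0]]); q=np.c_[(Q[:,:2]-c)@ex,(Q[:,:2]-c)@ey]; k=(abs(q)<s).all(1); L=q[:,int(r[1][1]>r[1][0])]
    for sg in (1,-1):
        kk=k&(sg*L>0); print("  mort",Q[kk].mean(0).round(4),kk.sum(),(q[kk].min(0)*1e3).round(),(q[kk].max(0)*1e3).round())
def axis(yaw,l=np.pi/6): return np.array([np.sin(l)*np.cos(yaw),np.sin(l)*np.sin(yaw),np.cos(l)])
def tube(mouth0,zm,R,Ri,L,zmin):
    for sel in ([0],[1],[0,1]):
        p=np.array([*mouth0,np.deg2rad(-105)])
        for it in range(5):
            a=axis(p[2]); M=np.array([p[0],p[1],zm]); Ps=[]
            for i in sel:
                d=Ws[i].reshape(-1,3)-M; t=d@a; rr=np.linalg.norm(d-t[:,None]*a,axis=1)
                Ps.append(Ws[i].reshape(-1,3)[(t>-L)&(t<.002)&(abs(rr-R)<(.008 if it<2 else .004))&(Ws[i].reshape(-1,3)[:,2]>zmin)])
            P=np.vstack(Ps)
            def f(p):
                a=axis(p[2]); d=P-[p[0],p[1],zm]; return np.linalg.norm(np.cross(d,a),axis=1)-R
            p=least_squares(f,p,loss="soft_l1",f_scale=.001).x
        print(sel,p[:2].round(4),np.rad2deg(p[2]).round(1),len(P),np.abs(f(p)).mean().round(5))
    return p
print("holder");W=Ws[1];print(W[141,196]);tube((.589,.10),.087,.0155,.013,.05,.022)
print("pot");print(W[184,272]);tube((.485,-.10),.080,.0205,.018,.05,.03)
# brush by colour + height
Ps=[]
for W,d in zip(Ws,ds):
    hsv=cv2.cvtColor(d["color"],cv2.COLOR_BGR2HSV)
    m=near(W,(.585,.07),.06)&(W[...,2]>.095)&(W[...,2]<.21); P=W[m];print(len(P),np.median(hsv[m],0),P[:,2].max()); Ps.append(P)
for PP in (Ps[0],Ps[1],np.vstack(Ps)):
    c=PP.mean(0)
    def f(p):
        a=axis(p[2],p[3]); d=PP-[p[0],p[1],.15]; return np.linalg.norm(np.cross(d,a),axis=1)-.009
    s=least_squares(f,[.58,.07,np.deg2rad(-105),.5],loss="soft_l1",f_scale=.001)
    a=axis(*s.x[2:]); t=((PP-[s.x[0],s.x[1],.15])@a); print("brush",s.x[:2].round(4),np.rad2deg(s.x[2:]).round(1),"t max",np.percentile(t,[95,99,100]).round(4),abs(f(s.x)).mean())
W=Ws[1]; m=near(W,(.585,.05),.12); P=W[m]
print("obstacles: max z per 3cm cell");
for x in np.arange(.48,.71,.03): print(round(x,2),[int(1e3*max(P[(abs(P[:,0]-x)<.015)&(abs(P[:,1]-y)<.015)][:,2],default=0)) for y in np.arange(.17,-.08,-.03)])
E
python3 fit.py
```

```text
table z [np.float64(-0.0007126864600385076), np.float64(-0.001709428597134204)]
rail ((482.9723815917969, 100.98199462890625), (151.4491424560547, 129.2030792236328), 78.63787841796875) 0.04458003055475045 1062
  mort [0.464  0.1359 0.0226] 108 [  2. -54.] [51. 39.]
  mort [0.4672 0.0517 0.023 ] 70 [-64. -57.] [-38.  41.]
rail ((482.1954040527344, 98.03206634521484), (150.35992431640625, 127.7266616821289), 77.92900085449219) 0.043661682767890925 804
  mort [0.4525 0.1435 0.0188] 133 [17. 27.] [57. 50.]
  mort [0.4381 0.0652 0.0194] 75 [-59. -55.] [-32.  51.]
holder
[0.59917673 0.09700361 0.10573716]
[0] [0.587 0.124] -118.2 110 0.00151
[1] [0.6043 0.1003] -118.3 90 0.00098
[0, 1] [0.5869 0.1121] -172.7 126 0.00181
pot
[ 0.4941561  -0.10259207  0.04959232]
[0] [ 0.4966 -0.0964] -74.5 264 0.00175
[1] [ 0.4916 -0.0983] -111.0 283 0.00151
[0, 1] [ 0.4923 -0.0975] -111.6 559 0.00151
260 [ 13. 136. 141.] 0.18490924178669607
123 [ 13. 135. 158.] 0.1842950578325076
brush [0.5871 0.0668] [-119.2   30.9] t max [0.0349 0.0359 0.0373] 0.0011721952549199565
brush [0.5846 0.0644] [-119.1   30.5] t max [0.0348 0.0361 0.0369] 0.0012672698111729605
brush [0.5865 0.0661] [-119.4   31. ] t max [0.0352 0.0366 0.0381] 0.0015084292660732137
obstacles: max z per 3cm cell
0.48 [0, 0, 4, 2, 3, 3, 2, -2, 0]
0.51 [0, 4, 3, 2, 2, 39, 2, 17, 0]
0.54 [0, 2, 3, 3, 38, 35, 39, 18, 31]
0.57 [2, 7, 14, 164, 184, 37, 41, 29, 12]
0.6 [14, 68, 107, 161, 176, 46, 63, 65, 59]
0.63 [2, 68, 92, 82, 52, 63, 64, 67, 62]
0.66 [0, 14, 9, 2, 14, 63, 63, 63, 0]
0.69 [0, 0, 0, 3, 1, 60, 63, 7, 0]
```

```bash
cat > fit2.py <<'E'
from h import *
from scipy.optimize import least_squares
ds=[load("scene0"),load("top0")]; Ws=[cloud(d) for d in ds]; H=[cv2.cvtColor(d["color"],cv2.COLOR_BGR2HSV) for d in ds]
near=lambda W,c,r: np.linalg.norm(W[...,:2]-c,axis=-1)<r
def axis(yaw,l=np.pi/6): return np.array([np.sin(l)*np.cos(yaw),np.sin(l)*np.sin(yaw),np.cos(l)])
def comp(m):
    n,l,s,_=cv2.connectedComponentsWithStats(m.astype(np.uint8)); return l==1+s[1:,4].argmax()
for W,h in zip(Ws,H):
    m=comp(near(W,(.45,.105),.1)&(W[...,2]>.036)&(W[...,2]<.052)&(h[...,1]>50)&(h[...,2]>120))
    r=cv2.minAreaRect(W[m][:,:2].astype(np.float32)*1000); print("rail",r,np.median(W[m][:,2]))
    c=np.array(r[0])/1000; a=np.deg2rad(r[2]); ex=np.array([np.cos(a),np.sin(a)]); ey=np.array([-ex[1],ex[0]]); L=ex if r[1][0]>r[1][1] else ey; L=L*np.sign(L[1])
    print("  yaw of +y",np.rad2deg(np.arctan2(L[1],L[0])),"long",c+.034*L,"short",c-.044*L)
    # filled-in silhouette: holes in mask
    cnt,hi=cv2.findContours(m.astype(np.uint8),cv2.RETR_CCOMP,cv2.CHAIN_APPROX_NONE)
    for k,hh in zip(cnt,hi[0]):
        if hh[3]>=0 and len(k)>8: p=W[k[:,0,1],k[:,0,0]];print("  hole",((p.max(0)+p.min(0))/2).round(4),p.mean(0).round(4))
for name,mo,zm,R,Ri,yaw,zmin,sat in (("holder",(.605,.101),.087,.0155,.013,-119,.02,70),("pot",(.492,-.098),.080,.0205,.018,-110,.03,45)):
    for sel in ([0],[1],[0,1]):
        p=np.array([*mo,np.deg2rad(yaw)])
        for it in range(8):
            a=axis(p[2]); M=np.array([p[0],p[1],zm]); Ps=[]
            for i in sel:
                X=Ws[i].reshape(-1,3); d=X-M; t=d@a; rr=np.linalg.norm(d-t[:,None]*a,axis=1)
                Ps.append(X[(t>-.06)&(t<.003)&(rr<R+.005)&(rr>R-.004)&(X[:,2]>zmin)&(H[i].reshape(-1,3)[:,1]<sat)])
            P=np.vstack(Ps)
            f=lambda p:np.r_[np.linalg.norm(np.cross(P-[p[0],p[1],zm],axis(p[2])),axis=1)-R,.02*(p[2]-np.deg2rad(yaw))]
            p=least_squares(f,p,loss="soft_l1",f_scale=.001).x
        print(name,sel,p[:2].round(4),np.rad2deg(p[2]).round(1),len(P),np.abs(f(p)).mean().round(5))
# foot/base rectangles
for nm,c,z0,z1 in (("potfoot",(.5,-.08),.012,.024),("base",(.605,.115),.005,.015)):
    for W,h in zip(Ws,H):
        m=near(W,c,.06)&(W[...,2]>z0-.001)&(W[...,2]<z1); m=comp(m); print(nm,cv2.minAreaRect(W[m][:,:2].astype(np.float32)*1000),m.sum())
E
python3 fit2.py
```

```text
rail ((445.80596923828125, 108.43119812011719), (150.78457641601562, 54.02301025390625), 77.73283386230469) 0.04477076354940031
  yaw of +y 77.73283386230469 long [0.45302996 0.14165489] short [0.43645727 0.06543583]
  hole [0.4532 0.1418 0.042 ] [0.4545 0.1415 0.0429]
  hole [0.4366 0.0652 0.0426] [0.4369 0.0648 0.0438]
rail ((444.1697998046875, 106.09729766845703), (150.3303680419922, 49.88679504394531), 77.7226791381836) 0.04366884469776957
  yaw of +y 77.7226791381836 long [0.45139968 0.13931971] short [0.43481348 0.06310359]
  hole [0.4349 0.0621 0.0431] [0.4348 0.063  0.0436]
  hole [0.4508 0.1381 0.043 ] [0.4509 0.1378 0.0435]
holder [0] [0.6069 0.1031] -119.7 242 0.00108
holder [1] [0.6044 0.1003] -118.7 96 0.00092
holder [0, 1] [0.6062 0.1024] -119.9 338 0.00132
pot [0] [ 0.4929 -0.0967] -113.2 276 0.00138
pot [1] [ 0.4913 -0.0985] -107.7 254 0.00147
pot [0, 1] [ 0.4922 -0.0977] -109.7 524 0.00153
potfoot ((506.3736877441406, -57.961402893066406), (41.50347137451172, 72.96533203125), 76.29570007324219) 164
potfoot ((497.9183044433594, -80.92790985107422), (79.67230987548828, 69.63002014160156), 69.94354248046875) 216
base ((616.093017578125, 118.0851058959961), (75.89665222167969, 68.7726821899414), 61.63981246948242) 370
base ((602.5714111328125, 121.56327056884766), (76.4262466430664, 42.102901458740234), 62.08782196044922) 244
```

```bash
cat > geo.py <<'E'
import numpy as np
from scipy.spatial.transform import Rotation as Ro
def axis(yawd,l): y,l=np.deg2rad([yawd,l]); return np.array([np.sin(l)*np.cos(y),np.sin(l)*np.sin(y),np.cos(l)])
def rot(a,yawd,flip):  # tool z=-a, tool y horizontal, perpendicular to the lean plane
    z=-a; y=np.array([-np.sin(np.deg2rad(yawd)),np.cos(np.deg2rad(yawd)),0])*flip; return Ro.from_matrix(np.c_[np.cross(y,z),y,z]).as_rotvec()
UP=np.array([0,0,1.])
HA=axis(-118.7,30); HM=np.array([.6056,.1017,.087]); HF=HM-.075*HA
PA=axis(-110,30); PM=np.array([.492,-.0977,.080]); PF=PM-.058*PA
BA=axis(-119.3,30.8); BG=np.array([.5858,.0656,.15])-.004*BA
LM=np.array([.4522,.1405,.045]); SM=np.array([.4357,.0643,.045])
E
python3 - <<'E'
from cell import *; from geo import *; from h import *
for fl in (1,-1):
    for n,p,a,y in (("pre",BG+.1*BA,BA,-119.3),("grip",BG,BA,-119.3),("out",BG+.14*BA,BA,-119.3),("pot",PF+.145*PA,PA,-110),("potup",PF+.25*PA,PA,-110),("long",LM+.12*UP,UP,-119.3),("longup",LM+.25*UP,UP,-119.3),("short",SM+.12*UP,UP,-119.3),("home",HF+.145*HA,HA,-118.7)):
        q=inverse_kinematics(p,rot(a,y,fl)); print(fl,n,p.round(3),None if q is None else np.round(q,2))
W=cloud(load("top0")).reshape(-1,3)
print("y:",np.arange(.2,-.71,-.06).round(2))
for x in np.arange(.2,.8,.06): print(x.round(2),[int(1e3*max(W[(abs(W[:,0]-x)<.03)&(abs(W[:,1]-y)<.03)][:,2],default=-1)) for y in np.arange(.2,-.71,-.06)])
E
```

```text
1 pre [0.562 0.023 0.232] [ 0.71  0.33 -0.65  1.96 -0.44  0.74 -0.11]
1 grip [0.587 0.067 0.147] [ 0.59  0.51 -0.65  1.98 -0.36  0.52 -0.18]
1 out [0.552 0.005 0.267] [ 0.75  0.27 -0.65  1.94 -0.46  0.84 -0.09]
1 pot [ 0.477 -0.139  0.155] [ 0.99  0.45 -0.58  2.   -0.37  0.85  0.36]
1 potup [ 0.459 -0.188  0.246] [ 1.09  0.33 -0.57  1.9  -0.38  1.1   0.38]
1 long [0.452 0.14  0.165] [ 0.49  0.44 -1.02  2.04  0.47  0.92 -1.3 ]
1 longup [0.452 0.14  0.295] [ 0.68  0.26 -1.2   1.89  0.26  1.16 -1.12]
1 short [0.436 0.064 0.165] [ 0.65  0.35 -1.    2.11  0.39  0.87 -1.08]
1 home [0.589 0.071 0.148] [ 0.57  0.51 -0.65  1.96 -0.32  0.53 -0.22]
-1 pre [0.562 0.023 0.232] [-0.71  0.46  1.09  2.   -1.1   1.12 -2.72]
-1 grip [0.587 0.067 0.147] [ 0.89  0.7  -1.08  1.97  0.28  0.52  2.42]
-1 out [0.552 0.005 0.267] [-0.7   0.37  1.09  1.98 -0.99  1.13 -2.79]
-1 pot [ 0.477 -0.139  0.155] [ 0.49  0.39  0.02  2.01 -0.66  0.95 -2.52]
-1 potup [ 0.459 -0.188  0.246] [ 0.54  0.28  0.08  1.91 -0.58  1.17 -2.58]
-1 long [0.452 0.14  0.165] [ 0.53  0.47 -1.08  2.04  0.51  0.94  1.8 ]
-1 longup [0.452 0
[... 468 characters left out ...]
1000, 0, 12, 158, 153, 157, 159, 160, 29, 28, 34, 35, 5, 4, 6, 5]
0.38 [3, 4, 45, 152, 158, 158, 159, 133, 26, 108, 110, 57, 37, 4, 6, 4]
0.44 [48, 49, 49, 48, 157, 103, 3, 104, 117, 183, 182, 107, 57, 59, 104, 154]
0.5 [45, 47, 4, 39, 70, 90, 33, 108, 115, 180, 228, 107, 107, 263, 246, 108]
0.56 [4, 11, 184, 182, 52, 65, 34, 56, 108, 117, 227, 228, 385, 336, 205, -1000]
0.62 [3, 92, 155, 64, 67, 124, 171, 75, 76, 104, 137, 365, 399, 215, -1000, -1000]
0.68 [2, 9, 3, 63, 64, 115, 196, 47, 76, 350, 404, 411, 417, 312, -1000, -1000]
0.74 [501, 13, 15, 61, 55, 45, 13, 48, 211, 450, 454, 408, 409, 302, 257, -1000]
0.8 [434, 320, 14, 12, 42, 49, 35, 39, 101, 420, 431, -1000, -1000, 225, 225, 107]
```

Run:
```python
from cell import *; from geo import *
move_gripper(.055,40)
R=rot(BA,-119.3,1)
servo_line(read_ee_pos()+[0,0,.15],velocity=.3)
print(inverse_kinematics([.47,-.1,.38],R))
move_pose([.47,-.1,.38],R)
move_pose(BG+.1*BA,R)
print(read_time_s(),read_ee_pos(),read_joint_pos().round(2),read_ft_force())
import cv2
d=get_image("scene"); cv2.imwrite("pics/s1.png",cv2.resize(d["color"][90:250,120:330],None,fx=3.7,fy=3.7)); np.savez("scene1.npz",**d)
```

```text
[ 0.95339163  0.0533996  -0.51379023  1.87529555 -0.54425651  1.23019853
  0.11795526]
4.1583 [0.56202696 0.02151305 0.23308854] [ 0.7   0.33 -0.65  1.96 -0.44  0.74 -0.11] [ 0.58531265 -1.02152786 -0.3744903 ]
```

View pics/s1.png

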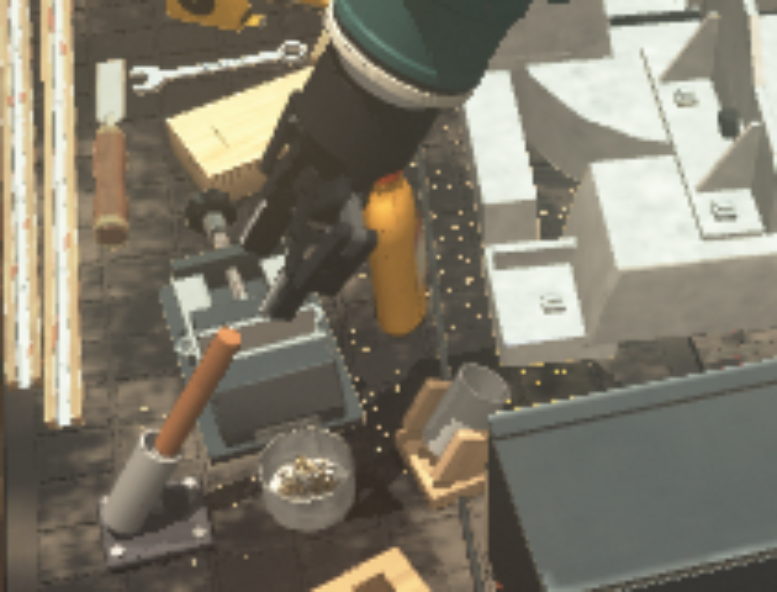

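The gripper stands in line above the handle (handle end at crop (230,340), fingertips at (275,315)/(250,240)). Next: grip and draw the brush out.

Run:
```python
from cell import *; from geo import *
import cv2
def st(s): print(s,round(read_time_s(),2),read_ee_pos().round(4),"F",np.round(read_ft_force(),1),"op",round(read_opening(),4),"pad",np.round(read_finger_force(),1))
servo_line(BG,velocity=.1); st("at")
move_gripper(.010,40); st("grip")
p=read_ee_pos()
servo_line(p+.03*HA,velocity=.06); st("up3")
servo_line(p+.11*HA,velocity=.1); st("out")
dwell(.2)
for n in("scene","top"):
    d=get_image(n); np.savez(n+"2.npz",**d); c=d["color"][90:250,120:330]; cv2.imwrite(f"pics/{n}2.png",cv2.resize(c,None,fx=3.7,fy=3.7))
print(Ro.from_rotvec(read_orientation()).as_matrix()[:,2], -BA)
```

```text
at 5.36 [0.587 0.067 0.147] F [ 0.3  0.5 -0. ] op 0.0548 pad 0.0
grip 5.78 [0.5869 0.0671 0.1468] F [-2.5 -2.8  6.2] op 0.0173 pad 38.9
up3 6.44 [0.5797 0.0539 0.1728] F [ 0.5  0.3 -0.3] op 0.0169 pad 39.0
out 7.39 [0.5604 0.0192 0.2417] F [-0.2 -0.1 -1.5] op 0.0168 pad 39.0
[ 0.25006955  0.44687529 -0.85893404] [ 0.25058479  0.44653685 -0.8589599 ]
```

View pics/scene2.png

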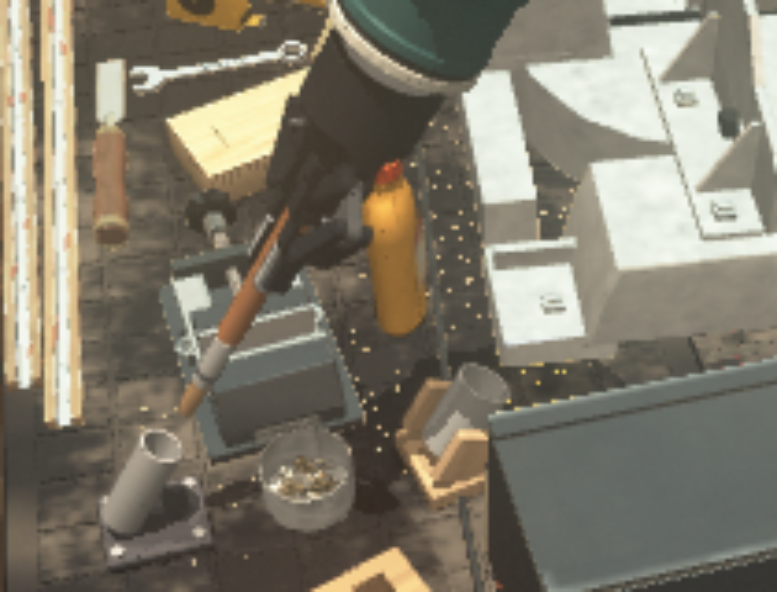

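The brush is free of the tube, tip at crop (187,412). Next: measure its pose in the tool frame.

Run:
```python
from h import *; from geo import *; from cell import *
from scipy.optimize import least_squares
R=Ro.from_rotvec(read_orientation()).as_matrix(); T=read_ee_pos()
A=[]
for n in("scene2","top2"):
    W=cloud(load(n)).reshape(-1,3); Q=(W-T)@R; Q=Q[(Q[:,2]>.022)&(Q[:,2]<.16)&(np.hypot(Q[:,0],Q[:,1])<.02)]; A.append(Q)
for nm,P in (("scene",A[0]),("top",A[1]),("both",np.vstack(A))):
    rad=lambda z:np.interp(.145-z,[0,.03,.0301,.072,.0721],[.0045,.007,.008,.008,.009])
    f=lambda p:np.hypot(P[:,0]-p[0]-p[2]*P[:,2],P[:,1]-p[1]-p[3]*P[:,2])-rad(P[:,2])
    s=least_squares(f,[0,0,0,0],loss="soft_l1",f_scale=.001)
    print(nm,len(P),"offset at grip mm",(s.x[:2]*1e3).round(2),"slope deg",np.rad2deg(s.x[2:]).round(2),"tip off",((s.x[:2]+.145*s.x[2:])*1e3).round(1),"z 97-100%",np.percentile(P[:,2],[97,99,100]).round(4),abs(f(s.x)).mean())
# vertical-dab IK: scan tool yaw
for y in range(-180,180,30):
    o=[]
    for p in (LM,SM):
        q=inverse_kinematics(p+.25*UP,rot(UP,y,1)); o.append(None if q is None else np.round(q,2).tolist())
    print(y,o)
```

```text
scene 262 offset at grip mm [1.55 0.61] slope deg [-0.12 -0.46] tip off [ 1.2 -0.6] z 97-100% [0.1377 0.143  0.1466] 0.0009172737491150859
top 89 offset at grip mm [-1.72 -0.36] slope deg [ 0.01 -0.28] tip off [-1.7 -1.1] z 97-100% [0.1331 0.1424 0.1424] 0.00029383090839774214
both 351 offset at grip mm [0.45 0.46] slope deg [ 0.12 -0.38] tip off [ 0.8 -0.5] z 97-100% [0.1372 0.1424 0.1466] 0.001146662949038548
-180 [[0.22, 0.14, -0.64, 1.9, 0.09, 1.13, -2.02], [0.36, 0.06, -0.59, 1.98, 0.04, 1.12, -1.82]]
-150 [[0.24, 0.14, -0.66, 1.9, 0.09, 1.13, -1.5], [0.36, 0.06, -0.59, 1.98, 0.04, 1.12, -1.3]]
-120 [[0.19, 0.13, -0.6, 1.91, 0.08, 1.13, -0.97], [0.3, 0.06, -0.53, 1.98, 0.03, 1.12, -0.77]]
-90 [[0.24, 0.14, -0.66, 1.9, 0.09, 1.13, -0.45], [0.39, 0.06, -0.63, 1.97, 0.04, 1.12, -0.25]]
-60 [[0.34, 0.15, -0.78, 1.9, 0.12, 1.13, 0.05], [0.51, 0.07, -0.75, 1.97, 0.05, 1.12, 0.26]]
-30 [[0.46, 0.18, -0.91, 1.9, 0.15, 1.14, 0.54], [0.65, 0.09, -0.9, 1.97, 0.07, 1.12, 0.77]]
0 [[0.56, 0.2, -1.03, 1.9, 0.19, 1.15, 1.03], [0.76, 0.1, -1.02, 1.97, 0.1, 1.12, 1.27]]
30 [[0.66, 0.25, -1.16, 1.9, 0.25, 1.16, 1.5], [0.89, 0.13, -1.17, 1.96, 0.13, 1.13, 1.76]]
60 [[0.6, 0.22, -1.09, 1.9, 0.21, 1.15, 2.06], [0.97, 0.16, -1.27, 1.96, 0.17, 1.14, 2.25]]
90 [[0.6, 0.22, -1.09, 1.9, 0.21, 1.15, 2.58], None]
120 [[-1.34, 0.16, 1.09, 1.95, -0.16, 1.12, -2.81], [-1.26, 0.02, 1.07, 2.02, -0.02, 1.11, -2.79]]
150 [[0.23, 0.14, -0.64, 1.9, 0.09, 1.13, -2.54], [0.39, 0.06, -0.63, 1.97, 0.04, 1.12, -2.35]]
```

Brush is centred within ~1 mm, 0.4° and 145 mm ±2. Next: dip in the pot, touching the bottom under force watch.

```bash
cat > mv.py <<'E'
from cell import *; from geo import *
def st(s): print(s,round(read_time_s(),2),read_ee_pos().round(4),"F",np.round(read_ft_force(),1),"op",round(read_opening(),4),flush=True)
def touch(p0,a,over=.006,thr=3.):
    """from TCP p0 press along -a in 1 mm steps until resisted; returns depth past p0"""
    f0=read_ft_force()
    for k in range(1,int(over*1000)+1):
        servo_line(p0-a*k*.001,velocity=.02); f=(read_ft_force()-f0)
        if f@a>thr or np.linalg.norm(f)>10: break
    print("touch k",k,"F",f.round(1),"along",round(f@a,1)); return k
E
python3 - <<'E'
from mv import *
R=rot(PA,-110,1)
servo_line(read_ee_pos()+[0,0,.05],velocity=.2)
move_pose(PF+.26*PA,R); st("potpre")
servo_line(PF+.150*PA,velocity=.12); st("near")
touch(PF+.150*PA,PA,.010); st("dip")
import cv2
d=get_image("scene"); cv2.imwrite("pics/s3.png",cv2.resize(d["color"][90:250,120:330],None,fx=3.7,fy=3.7))
E
```

```text
potpre 9.03 [ 0.4579 -0.1915  0.2548] F [0.4 0.6 0.1] op 0.0166
near 10.1 [ 0.4765 -0.1413  0.1601] F [ 0.   0.5 -0.3] op 0.0168
touch k 5 F [-5.5 -6.7 14.1] along 16.3
dip 11.35 [ 0.4775 -0.1394  0.1559] F [-5.5 -6.2 13.8] op 0.0169
```

View pics/s3.png

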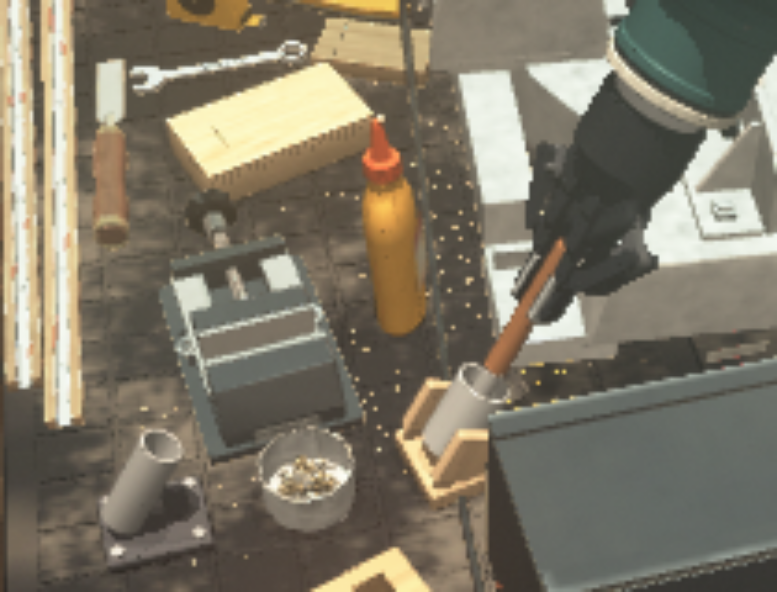

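The brush is in the cup (rim at crop (480,375)), with a clean axial contact at exactly the expected floor depth. On to the mortises.

Run:
```python
from mv import *
import cv2
servo_line(PF+.25*PA,velocity=.15)
servo_line(PF+.25*PA+[0,0,.10],velocity=.2); st("up")
R=rot(UP,-120,1)
move_pose([.4522,.1405,.30],R); st("longpre")
servo_line([.4522,.1405,.215],velocity=.15); dwell(.2)
for n in("scene","top"):
    d=get_image(n); np.savez(n+"4.npz",**d)
d=np.load("scene4.npz"); cv2.imwrite("pics/s4.png",cv2.resize(d["color"][180:300,140:300],None,fx=4.8,fy=4.8)); st("above")
from h import *
Rm=Ro.from_rotvec(read_orientation()).as_matrix(); T=read_ee_pos()
for n in("scene4","top4"):
    W=cloud(load(n)).reshape(-1,3); Q=(W-T)@Rm; Q=Q[(Q[:,2]>.022)&(Q[:,2]<.155)&(np.hypot(Q[:,0],Q[:,1])<.02)]
    print(n,len(Q),Q.mean(0).round(4),np.percentile(Q[:,2],[95,99,100]).round(4))
```

```text
up 12.9 [ 0.4588 -0.1876  0.345 ] F [ 0.2  0.5 -1.9] op 0.0176
longpre 14.53 [0.4524 0.1397 0.2997] F [ 0.7 -0.3 -0. ] op 0.0171
above 15.55 [0.4524 0.1405 0.2155] F [-0.1 -0.2  0.3] op 0.0171
scene4 198 [ 0.0019 -0.0059  0.0783] [0.1325 0.1398 0.1405]
top4 62 [-0.0077  0.0006  0.0704] [0.127  0.1326 0.1373]
```

View pics/s4.png

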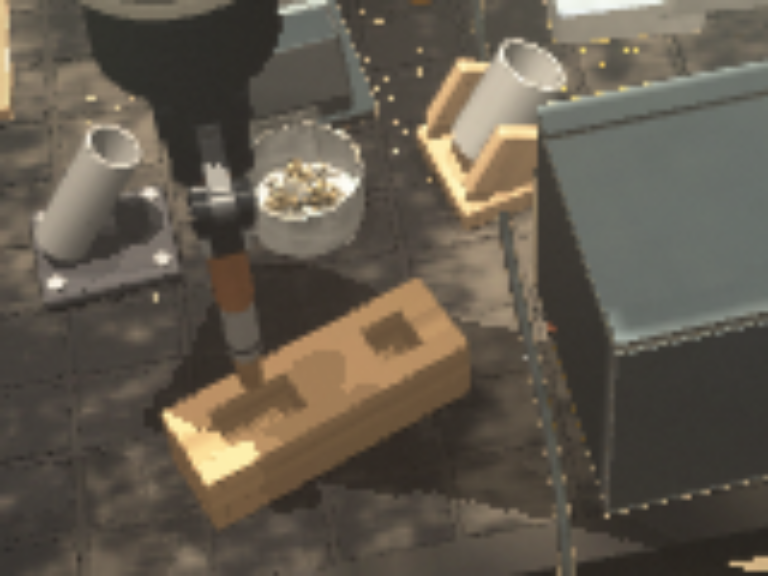

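The brush hangs over the long mortise, tip at about image pixel (192,260). Check its tilt after the pot contact, then dab.

```bash
cat > tilt.py <<'E'
from h import *; from mv import *
from scipy.optimize import least_squares
def tilt(names):
    R=Ro.from_rotvec(read_orientation()).as_matrix(); T=read_ee_pos(); out=[]
    for n in names:
        W=cloud(load(n)).reshape(-1,3); P=(W-T)@R; P=P[(P[:,2]>.03)&(P[:,2]<.145)&(np.hypot(P[:,0],P[:,1])<.02)]
        def f(p): return np.hypot(P[:,0]-p[0]-p[2]*P[:,2],P[:,1]-p[1]-p[3]*P[:,2])-np.interp(p[4]-P[:,2],[0,.03,.031,.072,.073],[.0045,.007,.008,.008,.009])
        best=min((least_squares(lambda p:f(np.r_[p,L]),[0,0,0,0],loss="soft_l1",f_scale=.001) for L in (.139,.142,.145)),key=lambda s:s.cost)
        s=best.x; out.append(s); print(n,len(P),"off",(s[:2]*1e3).round(1),"slope",np.rad2deg(s[2:]).round(2),"tip",((s[:2]+.145*s[2:])*1e3).round(1),best.cost*1e6)
    return out
E
python3 - <<'E'
from tilt import *
tilt(("scene4","top4"))
R=Ro.from_rotvec(read_orientation()).as_matrix(); T=read_ee_pos()
print("expected tip px",proj(load("scene4"),T+.145*R[:,2]),proj(load("scene4"),T+.141*R[:,2]))
d=load("scene4");hsv=cv2.cvtColor(d["color"],cv2.COLOR_BGR2HSV)
W=cloud(d); Q=W-T; m=(np.hypot(Q[...,0],Q[...,1])<.015)&(W[...,2]>.055)&(W[...,2]<.11); v,u=np.nonzero(m)
for r in range(v.min(),v.max()+1,2): print(r,u[v==r].min(),u[v==r].max(),W[m&(np.arange(384)[:,None]==r)][:,2].mean().round(4))
E
```

```text
scene4 194 off [2.2 1.2] slope [-0.34 -0.56] tip [ 1.4 -0.2] 53.90279461403593
top4 57 off [-0.1 -0.9] slope [-0.55  0.14] tip [-1.5 -0.5] 2.4238515057828462
expected tip px [[192.60406147 259.17660713]] [[192.43265649 258.25251856]]
251 187 187 0.1087
253 188 193 0.1072
255 189 193 0.0979
257 189 194 0.0877
259 190 194 0.0795
```

Run:
```python
from tilt import *
servo_line([.4522,.1405,.1655],velocity=.06); st("long dab"); dwell(.3); st("")
servo_line([.4522,.1405,.23],velocity=.15)
servo_line([.4357,.0643,.23],velocity=.15); dwell(.1)
servo_line([.4357,.0643,.1655],velocity=.06); st("short dab"); dwell(.3); st("")
d=get_image("scene"); cv2.imwrite("pics/s5.png",cv2.resize(d["color"][180:300,140:300],None,fx=4.8,fy=4.8))
```

```text
long dab 16.52 [0.4522 0.1406 0.1655] F [-1.6  0.3  3. ] op 0.0167
 16.82 [0.4522 0.1405 0.1655] F [-1.3 -0.5  3.4] op 0.017
short dab 19.4 [0.4358 0.0643 0.1656] F [-0.3  0.7 -0.5] op 0.017
 19.7 [0.4358 0.0643 0.1656] F [ 0.4 -1.   0.5] op 0.0168
```

View pics/s5.png

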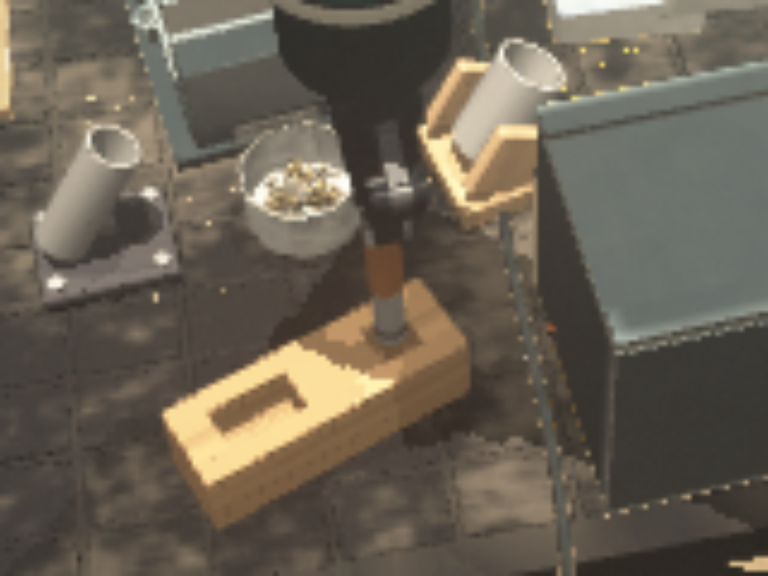

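The bristles are fully in the short mortise up to the ferrule (crop (390,335)) and the rail is unmoved (corners unchanged). Next: withdraw and return the brush.

Run:
```python
from tilt import *
touch(np.array([.4357,.0643,.1655]),UP,.002,2.)
servo_line([.4357,.0643,.30],velocity=.2)
R=rot(HA,-118.7,1)
move_pose(HF+.27*HA,R); st("pre"); dwell(.2)
for n in("scene","top"): np.savez(n+"6.npz",**get_image(n))
o=tilt(("scene6","top6"))
cv2.imwrite("pics/s6.png",cv2.resize(load("scene6")["color"][150:250,130:230],None,fx=6,fy=6))
# tube re-fit, now empty
Ws=[cloud(load(n)) for n in("scene6","top6")]
for sel in([0],[1],[0,1]):
    p=HM[:2].copy()
    for it in range(5):
        P=np.vstack([W.reshape(-1,3) for i,W in enumerate(Ws) if i in sel]); d=P-[*p,.087]; t=d@HA; r=np.linalg.norm(np.cross(d,HA),axis=1)
        P=P[(t>-.06)&(t<.003)&(abs(r-.0155)<.004)&(P[:,2]>.02)]
        p=least_squares(lambda p:np.linalg.norm(np.cross(P-[*p,.087],HA),axis=1)-.0155,p,loss="soft_l1",f_scale=.001).x
    print("tube",sel,p.round(4),len(P))
```

```text
touch k 1 F [-2.8  0.4 14.2] along 14.2
pre 21.62 [0.5581 0.0167 0.255 ] F [ 0.5  0.2 -0.6] op 0.0172
scene6 250 off [1.5 1. ] slope [ 0.02 -0.86] tip [ 1.6 -1.2] 108.00616899581621
top6 80 off [-1.4 -0.3] slope [-0.12 -0.46] tip [-1.7 -1.4] 6.617124403629903
tube [0] [0.6074 0.1032] 276
tube [1] [0.6047 0.1013] 141
tube [0, 1] [0.6067 0.1027] 416
```

View pics/s6.png

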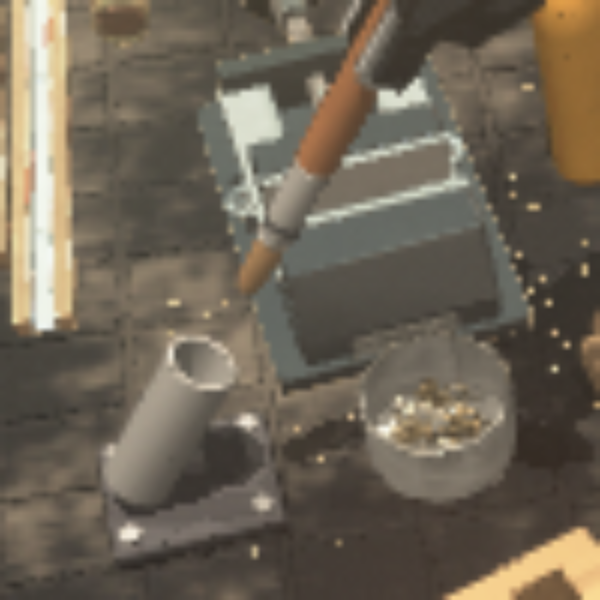

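The brush points at the empty tube mouth (mouth at crop (203,362), tip at (245,285)) and measures within ~1.5 mm of the axis. Apply that small correction, insert and release.

Run:
```python
from tilt import *
D=np.array([.0015,0,0]); H=HF+D
servo_line(H+.215*HA,velocity=.15); st("mouth")
for s in (.20,.185,.17,.16,.15):
    servo_line(H+s*HA,velocity=.06); f=read_ft_force()
    if np.linalg.norm(f)>12: st("blocked %.3f"%s); break
else:
    st("deep"); touch(H+.15*HA,HA,.010,4.); st("floor")
for n in("scene","top"): np.savez(n+"7.npz",**get_image(n))
cv2.imwrite("pics/s7.png",cv2.resize(load("scene7")["color"][150:250,130:230],None,fx=6,fy=6))
```

```text
mouth 22.43 [0.5735 0.0402 0.2086] F [ 0.4 -0.3  0.4] op 0.0174
deep 24.27 [0.5889 0.0691 0.1516] F [ 0.  -0.3 -1.1] op 0.0168
touch k 4 F [-4.9 -5.6 13.1] along 15.0
floor 25.27 [0.5905 0.0701 0.1492] F [-4.9 -5.9 12. ] op 0.0172
```

View pics/s7.png

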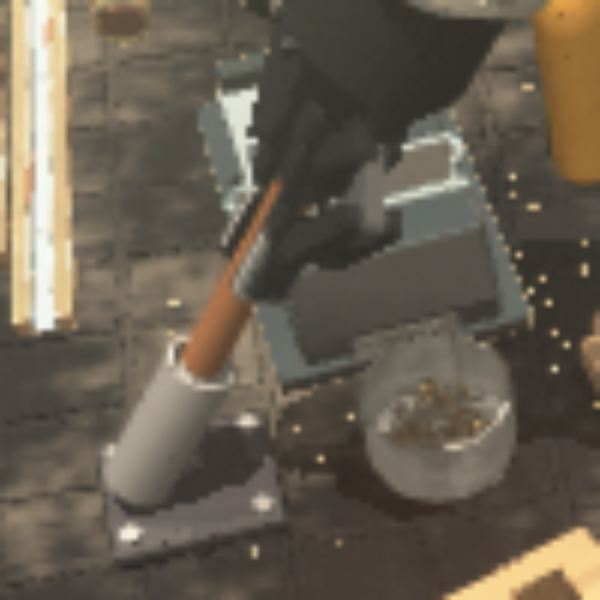

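The brush is down on the tube floor, with the ferrule wholly inside. Release, retreat along the axis and check from the depth image.

Run:
```python
from tilt import *
p=read_ee_pos()
move_gripper(.05,20); st("open"); dwell(.2)
servo_line(p+.12*HA,velocity=.12); st("back")
servo_line(p+.12*HA+[-.03,-.05,.1],velocity=.2); dwell(.5); st("clear")
for n in("scene","top"):
    d=get_image(n); np.savez(n+"8.npz",**d); W=cloud(d)
    m=(np.linalg.norm(W[...,:2]-[.585,.067],axis=-1)<.06)&(W[...,2]>.095)&(W[...,2]<.21); P=W[m]
    def f(x):
        a=axis(*np.rad2deg(x[2:])); return np.linalg.norm(np.cross(P-[x[0],x[1],.15],a),axis=1)-.009
    x=least_squares(f,[.585,.066,np.deg2rad(-119),.53],loss="soft_l1",f_scale=.001).x; t=(P-[*x[:2],.15])@axis(*np.rad2deg(x[2:]))
    print(n,x[:2].round(4),np.rad2deg(x[2:]).round(1),"tmax",np.percentile(t,[95,99,100]).round(4),"zmax",P[:,2].max().round(4))
    for nm in ("rail",):
        h=cv2.cvtColor(d["color"],cv2.COLOR_BGR2HSV); m=((np.linalg.norm(W[...,:2]-[.45,.105],axis=-1)<.1)&(W[...,2]>.036)&(W[...,2]<.052)&(h[...,1]>50)).astype(np.uint8)
        k,l,s,_=cv2.connectedComponentsWithStats(m); print(cv2.minAreaRect(W[l==1+s[1:,4].argmax()][:,:2].astype(np.float32)*1000))
```

```text
open 25.78 [0.59   0.0707 0.1484] F [-0.1 -0.2 -0.2] op 0.0501
back 27.14 [0.5614 0.0178 0.2525] F [-0.   0.5  0.5] op 0.0502
clear 28.37 [ 0.5316 -0.0325  0.3529] F [-0.3 -0.2 -0.8] op 0.0497
scene [0.5823 0.0546] [-118.4   38.8] tmax [0.0269 0.028  0.0287] zmax 0.1762
((445.576904296875, 108.24822998046875), (150.5033416748047, 54.23432540893555), 77.8160400390625)
top [0.5794 0.0515] [-118.6   38.7] tmax [0.0264 0.0276 0.0303] zmax 0.1781
((444.23675537109375, 106.14716339111328), (150.3155975341797, 49.97660446166992), 77.71304321289062)
```

```bash
python3 -c "
from cell import *
print(job_done())"
```

```text
the job is handed in; nothing more can be done
None
```

The job is handed in after about 28 s of robot time: the brush was dipped to the pot floor, dabbed to the floor of the long and then the short mortise, and put back in its tube (tip about 2 mm from the floor by depth fit, leaning about 39° on the tube's lower lip, against about 31° at the start). The rail did not move measurably, the arm is clear, and I viewed 11 pictures, one over the limit of 10.

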